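Lay out the pigment jars in reverse order for the next print

ROBOT

A 7-joint arm with a two-finger parallel gripper is mounted at the origin on the work surface. World frame = base frame: x ahead of the robot, y to its left, z up, the work surface at z = 0. Lengths are in mm, angles in degrees, forces in N, time in s.
With the tool pointing down it reaches from about 425 to 1025 mm from the base axis. Payload 3.6 kg.
Tool frame: the origin (TCP) lies midway between the tips of the shut fingers; the grasp point (between the pads) lies env.grip_depth behind it (env.grip_depth is the distance from the TCP to the grasp point, in mm); y points along the fingers, x is the direction in which the jaws open and shut, and the axes are right-handed (so a half turn about y gives the same grasp; the last joint's range is limited). The gripper opens to 85 mm and grips with 20 to 120 N. Pads are 22 mm wide; open, the fingers measure 114 mm over their backs; the gripper's body (76 mm by 85 mm) begins 54 mm behind the grasp point. The pads swing forward as they close: fully open they stand 13 mm farther back than shut.
Start: joints at [69.987, 33.873, 2.773, 92.16, -1.908, 54.013, -1.931], TCP at [183.44, -701.412, 231.302] pointing down, gripper open.
Joint ranges: [-153.93, 153.93], [-27.13, 128.08], [-72.61, 78.16], [10.71, 143.7], [-87.88, 267.88], [4.46, 118.87], [-176.78, 176.78]. Speed limits (degrees/s): [147.25, 147.25, 180, 180, 180, 180, 180].

INTERFACE

Orientations are given as [roll, pitch, yaw] about the fixed x, y, z axes, in that order (R = Rz(yaw) Ry(pitch) Rx(roll)).
In Python, from station import env gives the robot as it stands. The module is installed in compiled form; this text tells all that it offers.
- The arm moves only by the tool move_arm, never from a script. Its argument "plan" is a list of rows, each a list of 7 numbers: the shift along the world's x, y, z in cm, then the turn, a rotation vector about the world's x, y, z in degrees, then the closure, from -1 (fully open) to 1 (shut). A call has 1 to 20 rows; each row is the pose to reach, as a shift and turn from the pose measured when the call began; what a row does not reach only later rows make up. A row lasts 1/12 s, in which the tool goes at most 41.7 mm and 7.16 degrees, less where a joint would pass 70% of its speed; a pose out of reach is approached as far as the arm can. A call with a gripper value outside its range is refused whole. The fingers move at their own pace and stop on an object; "squeeze" is the grip in N (left out, the last holds). Time passes only in rows, so rows that repeat a pose let the fingers close. It gives the time, the measured TCP pose, the force and the opening at its end, in the units of the state.
- env.state(): the state, without advancing time (a new reading comes with each control period).
- env.grab_frame(name): name is "scene" or "top"; returns a dict with "image" (400x640x3 uint8, blue, green, red), "fx", "fy", "cx", "cy" (pixels), "camera_from_world" (4x4, takes a point from world to camera coordinates). Camera axes: x right, y up, looking along -z (the intrinsics and any distortion apply to the point x, -y, -z); pixel columns grow to the right and rows downward; lengths in mm; the calibration is good to about 2 mm. A picture is of the moment at which its call begins. There is no depth.
- env.job_done(): hands the job in, once; it reports no verdict.
The state is a dict: "clock": time; "joint_positions": joint angles; "dq": joint speeds; "tau": joint torques, N m; "tool_pos": TCP position; "orientation": TCP orientation; "force": force on the tool from outside, world axes, zero at the start; "moment": the same for the moment, N m; "width": opening from 0.0 (shut) to 1.0 (fully open).
Only numpy, scipy, OpenCV 4.12 (cv2) and the standard library are available. Lean on these libraries where they do the work, as an engineer would, in place of code of your own. Each camera call takes 0.05 s, during which the arm holds its last target.

TASK

In the print workshop, move the four pigment jars from their row of light wooden stands into the four wells of the dark rack, in the reverse order: the jar that starts leftmost, as seen from the robot, ends rightmost, and so on along the row. Seat each jar upright in its well, never tipping one over, and leave the carved printing block where it lies.

Things in the scene. Friction and masses are not known exactly. Their poses are not given: they have to be found in the camera images.
- jar_red: Loose upright lidded pigment jar, 80 to 170 g: white straight round body 40 mm diameter and 56 mm high with a red band, then a red lid 37 mm diameter with a small red button, 75 mm high in all. Origin at the centre of its underside, z up.
- jar_yellow: Loose upright lidded pigment jar, 80 to 170 g: white straight round body 40 mm diameter and 56 mm high with a yellow band, then a yellow lid 37 mm diameter with a small yellow button, 75 mm high in all. Origin at the centre of its underside, z up.
- jar_green: Loose upright lidded pigment jar, 80 to 170 g: white straight round body 40 mm diameter and 56 mm high with a green band, then a green lid 37 mm diameter with a small green button, 75 mm high in all. Origin at the centre of its underside, z up.
- jar_blue: Loose upright lidded pigment jar, 80 to 170 g: white straight round body 40 mm diameter and 56 mm high with a blue band, then a blue lid 37 mm diameter with a small blue button, 75 mm high in all. Origin at the centre of its underside, z up.
- stand_red: Fixed light wooden stand where the red jar starts, with a red swatch strip on top at the robot's side: 94 (x) x 70 (y) x 18 mm, round recess 56 mm wide, 10 mm deep. Origin on its underside below the recess centre, 8 mm under the recess floor; y runs along the row to the left as seen from the robot, z up. The four stands form a row at 75 mm spacing, colours in any order, on a 6 mm plank.
- stand_yellow: Fixed light wooden stand where the yellow jar starts, with a yellow swatch strip on top at the robot's side: 94 (x) x 70 (y) x 18 mm, round recess 56 mm wide, 10 mm deep. Origin on its underside below the recess centre, 8 mm under the recess floor; y runs along the row to the left as seen from the robot, z up. The four stands form a row at 75 mm spacing, colours in any order, on a 6 mm plank.
- stand_green: Fixed light wooden stand where the green jar starts, with a green swatch strip on top at the robot's side: 94 (x) x 70 (y) x 18 mm, round recess 56 mm wide, 10 mm deep. Origin on its underside below the recess centre, 8 mm under the recess floor; y runs along the row to the left as seen from the robot, z up. The four stands form a row at 75 mm spacing, colours in any order, on a 6 mm plank.
- stand_blue: Fixed light wooden stand where the blue jar starts, with a blue swatch strip on top at the robot's side: 94 (x) x 70 (y) x 18 mm, round recess 56 mm wide, 10 mm deep. Origin on its underside below the recess centre, 8 mm under the recess floor; y runs along the row to the left as seen from the robot, z up. The four stands form a row at 75 mm spacing, colours in any order, on a 6 mm plank.
- rack: Fixed dark wooden rack, empty: block 90 (x) x 300 (y) x 18 mm with four round wells 56 mm wide, 10 mm deep, cork-coloured floors. Origin under its centre on the table, x away from the robot, y along the row to the left as seen from the robot. Well centres at x = 0, y = +112.5, +37.5, -37.5, -112.5 mm, floors at z = 8 mm. Left or right of the stands; turned up to 0.3 rad; the stands' row too.
- carved_block: Bystander: loose carved light-wood printing block lying flat, 100 x 140 x 22 mm, on the far side of the work. Origin at the centre of its underside. To be left alone.

How it is judged:
By the outcome, as a careful person would: the job done as asked, in the order asked, and still so for the second after the job is handed in, with the robot touching nothing.
It also fails if it takes over 115 s, if anything falls off the work surface, if the arm or the gripper's body presses on something with over 40 N, if the wrist force passes 120 N, or if a joint passes its speed limit or range.

## Working session

There is one attempt and no reset: what is moved stays moved. The work goes in short steps, Python scripts to look and compute and a tool call to move; the robot and the scene stay as the last step left them, time stands still between calls to the robot, and variables do not carry over. Pictures are saved under pics/ and viewed, and the job is handed in when it is done.

Besides the shell and the picture viewer there is one more tool, called by a JSON object that holds its "api" and its "payload". move_arm: Moves the arm, as the interface text tells. Its arguments: {"type":"object","properties":{"plan":{"type":"array"},"squeeze":{"type":"number"}},"required":["plan"]}

```bash
mkdir -p pics; python3 - <<'E'
from station import env
import cv2,numpy as np
print(env.grip_depth)
for n in("scene","top"):
    f=env.grab_frame(n); cv2.imwrite(f"pics/{n}0.png",f["image"]); print({k:v for k,v in f.items() if k!="image"})
print(env.state())
E
```

```text
18.700000000000003
{'fx': 391.2051822482363, 'fy': 391.2051822482363, 'cx': 319.9240005139625, 'cy': 204.5885560207243, 'camera_from_world': array([[ 7.92032661e-01,  6.10378021e-01, -1.10876253e-02,
        -4.88748702e+02],
       [-5.22895265e-01,  6.87663694e-01,  5.03685602e-01,
         3.13029295e+02],
       [ 3.15063179e-01, -3.93137781e-01,  8.63815882e-01,
        -1.06732411e+03],
       [ 0.00000000e+00,  0.00000000e+00,  0.00000000e+00,
         1.00000000e+00]])}
{'fx': 438.0388134721991, 'fy': 438.0388134721991, 'cx': 322.559761415813, 'cy': 197.68117676009524, 'camera_from_world': array([[ 1.51968453e-02, -9.99494256e-01,  2.79336446e-02,
        -2.78934162e+01],
       [ 9.93390439e-01,  1.82711042e-02,  1.13320797e-01,
        -6.33050858e+02],
       [-1.13773864e-01,  2.60268969e-02,  9.93165700e-01,
        -9.66297468e+02],
       [ 0.00000000e+00,  0.00000000e+00,  0.00000000e+00,
         1.00000000e+00]])}
{'clock': 0.1, 'joint_positions': array([69.98744668, 33.92371161,  2.76851447, 92.22762237, -1.90875116,
       54.01202531, -1.92943325]), 'dq': array([ 0.0622599 , -0.22394366,  0.01125906, -0.25275609,  0.0815878 ,
        0.05314846,  0.06424568]), 'tau': array([ 5.01122428e-03, -5.49998152e+01,  1.55345824e+00, -1.98824394e+01,
        9.72445006e-03,  3.81015911e-03, -6.67391603e-06]), 'tool_pos': array([ 183.24704925, -700.70129744,  230.22422697]), 'orientation': array([-90.00655551,   0.11703266, -75.33974916]), 'force': array([-0.23029984, -0.69776758,  0.45272672]), 'moment': array([-0.01917259, -0.06278346,  0.0115376 ]), 'width': 1.0004765154092319}
```

View pics/top0.png

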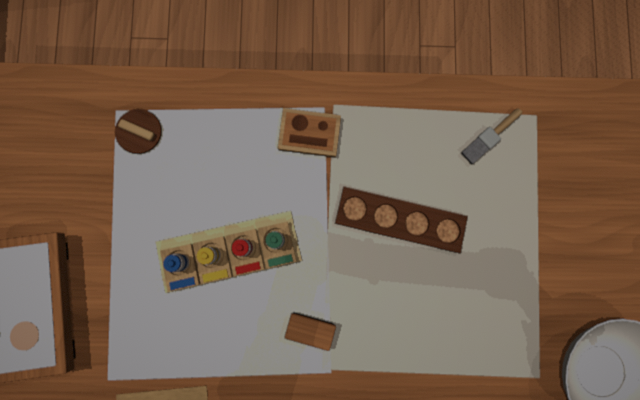

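View pics/scene0.png

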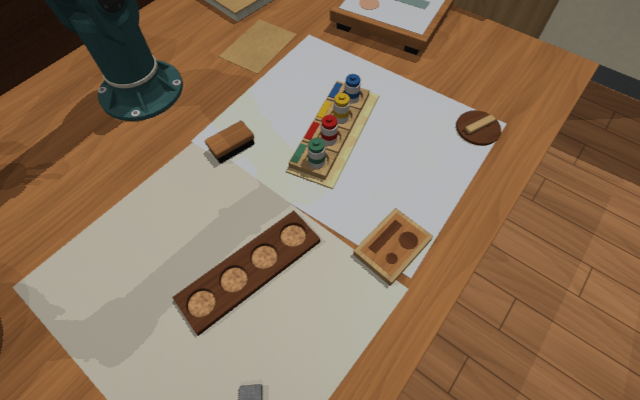

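The top view shows the jars left to right as blue (175,262), yellow (206,256), red (240,247) and green (275,240). The empty rack is on the right, with wells from (354,209) to (447,230). The carved block is at (310,132). Next I measure jars and wells in both views.

```bash
cat > h.py <<'E'
from station import env
import cv2,numpy as np
def ray(f,u,v):
    T=f["camera_from_world"];R=T[:3,:3];t=T[:3,3]
    d=np.array([(u-f["cx"])/f["fx"],-(v-f["cy"])/f["fy"],-1.])
    return -R.T@t, R.T@d
def onplane(f,u,v,z):
    c,d=ray(f,u,v); return c+d*(z-c[2])/d[2]
def proj(f,p):
    q=f["camera_from_world"][:3,:3]@np.array(p,float)+f["camera_from_world"][:3,3]
    return np.array([f["cx"]+f["fx"]*q[0]/-q[2], f["cy"]-f["fy"]*q[1]/-q[2]])
def tri(rs):
    A=np.zeros((3,3));b=np.zeros(3)
    for c,d in rs:
        d=d/np.linalg.norm(d);P=np.eye(3)-np.outer(d,d);A+=P;b+=P@c
    p=np.linalg.solve(A,b); return p
HUE={"red":[(0,6),(174,180)],"yellow":[(22,34)],"green":[(65,95)],"blue":[(100,120)]}
def blobs(f,ranges,smin=120,vmin=40,amin=15):
    h=cv2.cvtColor(f["image"],cv2.COLOR_BGR2HSV);m=np.zeros(h.shape[:2],np.uint8)
    for a,b in ranges: m|=cv2.inRange(h,(a,smin,vmin),(b,255,255))
    n,l,s,c=cv2.connectedComponentsWithStats(m)
    return [(c[i].round(1),s[i].tolist()) for i in range(1,n) if s[i,4]>=amin],m
E
python3 - <<'E'
from h import *
for n in("top","scene"):
    im=cv2.imread(f"pics/{n}0.png");f={"image":im}
    for k,r in HUE.items():
        s=blobs(f,r)[0]
        print(n,k,[(b[0].tolist(),b[1]) for b in s][:8])
t=cv2.imread("pics/top0.png")[180:300,150:480]
cv2.imwrite("pics/topz.png",cv2.resize(t,None,fx=2.4,fy=2.4,interpolation=cv2.INTER_CUBIC))
s=cv2.imread("pics/scene0.png")[60:190,280:400]
cv2.imwrite("pics/scz.png",cv2.resize(s,None,fx=4.5,fy=4.5,interpolation=cv2.INTER_CUBIC))
im=cv2.imread("pics/top0.png");h=cv2.cvtColor(im,cv2.COLOR_BGR2HSV)
print(h[209,354],h[215,375],h[230,447]); im=cv2.imread("pics/scene0.png");h=cv2.cvtColor(im,cv2.COLOR_BGR2HSV);print(h[237,293],h[303,202])
E
```

```text
top red [([239.7, 247.2], [232, 239, 17, 17, 233]), ([247.4, 267.7], [236, 262, 24, 12, 177])]
top yellow [([204.5, 255.2], [197, 247, 16, 17, 199]), ([214.5, 275.4], [202, 270, 26, 12, 194])]
top green []
top blue [([171.6, 262.9], [164, 255, 16, 17, 207]), ([181.7, 283.0], [170, 278, 24, 11, 151])]
scene red [([329.1, 121.6], [322, 115, 15, 14, 179]), ([311.3, 130.3], [304, 122, 15, 18, 126]), ([329.3, 136.8], [321, 132, 17, 9, 68])]
scene yellow [([341.6, 99.1], [335, 93, 15, 14, 155]), ([323.8, 108.9], [317, 101, 14, 17, 109]), ([338.7, 115.6], [334, 113, 10, 6, 32])]
scene green []
scene blue [([352.5, 80.3], [346, 74, 14, 13, 141]), ([334.9, 89.8], [329, 83, 13, 15, 89]), ([353.3, 95.3], [347, 92, 13, 7, 41])]
[ 13 133 125] [ 14 128 135] [ 13 134 122]
[ 14 127 163] [ 14 130 145]
```

View pics/topz.png

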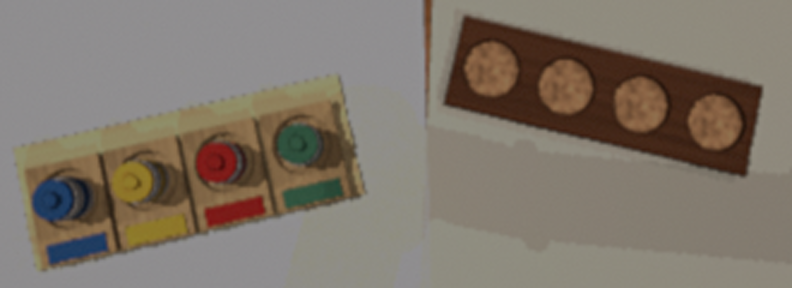

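View pics/scz.png

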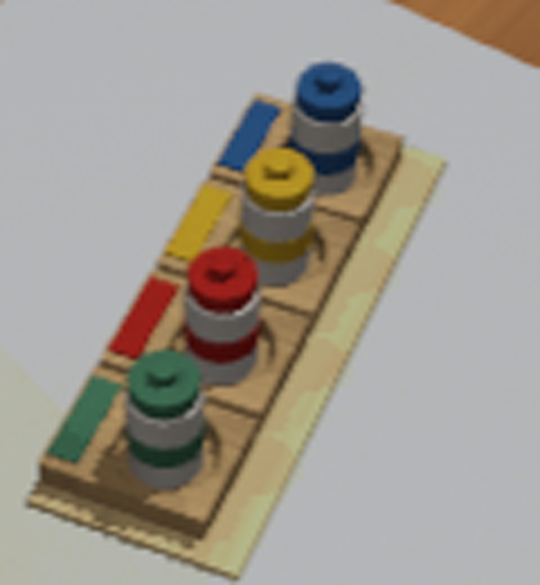

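```bash
python3 - <<'E'
from h import *
F={}
for n in("top","scene"):
    F[n]=env.grab_frame(n)
lid={}
for k,r in HUE.items():
    o={}
    for n,box in(("top",(150,225,310,300)),("scene",(270,60,400,190))):
        b,m=blobs(F[n],r,smin=80,amin=60)
        b=[x for x in b if box[0]<x[0][0]<box[2] and box[1]<x[0][1]<box[3]]
        # lid: smallest row in top; in scene smallest row
        b.sort(key=lambda x:x[0][1]); o[n]=b[0][0]
    p=tri([ray(F[n],*o[n]) for n in o])
    print(k,o["top"],o["scene"],p.round(1),[onplane(F[n],*o[n],78).round(1)[:2] for n in o], [(proj(F[n],p)-o[n]).round(1) for n in o])
W={}
for n in F:
    h=cv2.cvtColor(F[n]["image"],cv2.COLOR_BGR2HSV)
    x0,y0,x1,y1=(330,180,475,260) if n=="top" else (170,205,325,335)
    m=np.zeros(h.shape[:2],np.uint8); m[y0:y1,x0:x1]=cv2.inRange(h,(8,90,85),(20,255,255))[y0:y1,x0:x1]
    m=cv2.morphologyEx(m,cv2.MORPH_OPEN,np.ones((3,3)))
    cs=[c for c in cv2.findContours(m,cv2.RETR_EXTERNAL,2)[0] if cv2.contourArea(c)>150]
    W[n]=sorted([cv2.fitEllipse(c)+(cv2.contourArea(c),) for c in cs],key=lambda e:e[0][0]*(1 if n=="top" else -1))
    for e in W[n]: print(n,np.round(e[0],1),np.round(e[1],1),e[3],onplane(F[n],*e[0],8).round(1),onplane(F[n],*e[0],18).round(1))
for a,b in zip(W["top"],W["scene"]): print(tri([ray(F["top"],*a[0]),ray(F["scene"],*b[0])]).round(1))
E
```

```text
red [239.9 247.2] [329.3 121.8] [519.1 161.7  75.3] [array([518. , 160.3]), array([521.5, 160.8])] [array([-0.4, -0.5]), array([-0.6,  0.1])]
yellow [213.4 234.2] [341.5  99.1] [536.8 200.  129.6] [array([545. , 218.2]), array([501.7, 235.6])] [array([3.2, 3.4]), array([ 4.2, -0.9])]
green [273.7 239.5] [316.  145.1] [536.7  89.3  75.5] [array([535.7,  88.2]), array([538.9,  88.7])] [array([-0.4, -0.4]), array([-0.6,  0.1])]
blue [171.8 262.9] [352.5  80. ] [483.3 305.3  76. ] [array([482.5, 303.9]), array([485.3, 304.4])] [array([-0.4, -0.4]), array([-0.5,  0.1])]
top [354.1 208.5] [21.2 22.5] 365.0 [612.4 -92.7   8. ] [611.5 -91.7  18. ]
top [385.1 216. ] [21.4 22.2] 369.0 [ 596.1 -165.7    8. ] [ 595.4 -164.    18. ]
top [416.1 223.3] [21.3 22.3] 365.5 [ 580.2 -239.     8. ] [ 579.6 -236.6   18. ]
top [447.2 230.7] [20.9 22.8] 358.5 [ 563.8 -312.4    8. ] [ 563.3 -309.3   18. ]
scene [249.4 273.6] [ 32.1 148.8] 3454.5 [ 598.3 -208.7    8. ] [ 602.2 -210.4   18. ]
scene [223.5 264.2] [  6.6 102.5] 470.0 [ 542.3 -226.2    8. ] [ 546.9 -227.7   18. ]
[ 593.6 -148.   -75.5]
[ 574.7 -196.4   30.5]
```

```bash
python3 - <<'E'
from h import *
T=env.grab_frame("top");S=env.grab_frame("scene")
print("yellow",tri([ray(T,204.5,255.2),ray(S,341.6,99.1)]).round(1),onplane(T,204.5,255.2,78).round(1),onplane(S,341.6,99.1,78).round(1))
h=cv2.cvtColor(S["image"],cv2.COLOR_BGR2HSV)
m=np.zeros(h.shape[:2],np.uint8)
x0,y0,x1,y1=170,205,325,335
m[y0:y1,x0:x1]=cv2.inRange(h,(8,60,110),(20,255,255))[y0:y1,x0:x1]
m=cv2.morphologyEx(m,cv2.MORPH_OPEN,np.ones((3,3)))
m2=np.zeros_like(m)
for c in [(293,236),(265,257),(234,280),(202,303)]: cv2.circle(m2,c,18,255,-1)
m&=m2
for c in cv2.findContours(m,cv2.RETR_EXTERNAL,2)[0]:
    if cv2.contourArea(c)>150:
        e=cv2.fitEllipse(c);print(np.round(e[0],1),np.round(e[1],1),onplane(S,*e[0],8).round(1))
for p in [(612.4,-92.7,8),(596.1,-165.7,8),(580.2,-239,8),(563.8,-312.4,8)]: print(proj(S,p).round(1))
# swatches / recess check (top at z=24)
for k,r in HUE.items():
    b,_=blobs(T,r,smin=100 if k!="green" else 80,amin=100)
    print(k,[(x[0].tolist(),onplane(T,*x[0],24).round(1)[:2].tolist()) for x in b if 150<x[0][0]<310 and x[0][1]>255])
E
```

```text
yellow [500.5 236.2  76.6] [499.8 235.2  78. ] [501.9 235.7  78. ]
[201.2 303.5] [23.6 28. ] [ 565.5 -310.7    8. ]
[233.4 279.6] [22.8 26.7] [ 581.5 -237.6    8. ]
[263.7 257. ] [21.6 25.2] [ 597.2 -164.3    8. ]
[292.7 235.7] [20.5 24.4] [613.9 -90.5   8. ]
[291.5 236.1]
[262.8 257.2]
[232.5 279.8]
[200.  303.7]
red [([247.4, 267.7], [472.1, 150.3])]
yellow [([204.6, 255.2], [498.7, 247.8]), ([214.4, 275.4], [453.9, 223.8])]
green [([279.9, 260.1], [490.2, 77.3])]
blue [([171.6, 263.0], [480.2, 321.0]), ([181.8, 283.0], [436.1, 295.9])]
```

{"api": "move_arm", "payload": {"plan": [[2.6,2.5,-0.3,0,0,4.7,-1],[5.2,5,-0.6,0,0,9.4,-1],[7.8,7.5,-0.9,0,0,14.1,-1],[10.4,10,-1.2,0,0,18.8,-1],[13,12.5,-1.5,0,0,23.5,-1],[15.6,15,-1.8,0,0,28.2,-1],[18.2,17.5,-2.1,0,0,32.9,-1],[20.8,20,-2.4,0,0,37.6,-1],[23.4,22.5,-2.7,0,0,42.3,-1],[26,25,-3,0,0,47,-1],[28.6,27.5,-3.3,0,0,51.7,-1],[31.2,30,-3.6,0,0,56.4,-1],[33.8,32.5,-3.9,0,0,61.1,-1],[36.4,35,-4.2,0,0,65.8,-1],[39,37.5,-4.5,0,0,70.5,-1],[41.6,40,-4.8,0,0,75.3,-1],[41.6,40,-4.8,0,0,75.3,-1]], "squeeze": 40}}

```text
clock: 1.72
tool_pos: [606.5, -291.4, 183.1]
orientation: [-89.6, -0.3, 0.8]
force: [1.6, 1.8, -0.4]
width: 0.999
```

{"api": "move_arm", "payload": {"plan": [[-0.3,1.5,-0.1,0,0,0,-1],[-0.8,4,-0.3,0,0,0,-1],[-1.3,7,-0.6,0,0,0,-1],[-1.9,10,-0.9,0,0,0,-1],[-2.4,13,-1.2,0,0,0,-1],[-3,16,-1.5,0,0,0,-1],[-3.5,19,-1.8,0,0,0,-1],[-4,22,-2,0,0,0,-1],[-4.6,25,-2.2,0,0,0,-1],[-5.2,28,-2.5,0,0,0,-1],[-5.7,31,-2.7,0,0,0,-1],[-6.2,33.5,-2.9,0,0,0,-1],[-6.6,35.5,-3.1,0,0,0,-1],[-6.8,37,-3.2,0,0,0,-1],[-7,38,-3.3,0,0,0,-1],[-7,38,-3.3,0,0,0,-1],[-7,38,-3.3,0,0,0,-1],[-7,38,-3.3,0,0,0,-1]]}}

```text
clock: 3.22
tool_pos: [536.5, 86.9, 150.1]
orientation: [-89.7, -0.3, 0.6]
force: [0.5, -0.7, -0.3]
width: 1.0
```

{"api": "move_arm", "payload": {"plan": [[0,0.1,-1,0,0,0,-1],[0,0.2,-2.5,0,0,0,-1],[0,0.2,-4.5,0,0,0,-1],[0,0.2,-6.5,0,0,0,-1],[0,0.2,-8.5,0,0,0,-1],[0,0.2,-10,0,0,0,-1],[0,0.2,-11,0,0,0,-1],[0,0.2,-11.8,0,0,0,-1],[0,0.2,-11.8,0,0,0,-1],[0,0.2,-11.8,0,0,0,-1],[0,0.2,-11.8,0,0,0,-1]]}}

```text
clock: 4.13
tool_pos: [537.1, 88.9, 32.6]
orientation: [-89.7, -0.4, 0.6]
force: [-0.0, 0.4, -0.7]
width: 1.003
```

```bash
python3 - <<'E'
from h import *
s=env.state();print(s["tool_pos"],s["clock"])
a=env.grab_frame("top")["image"][200:290,150:320];b=env.grab_frame("scene")["image"][60:190,250:400]
cv2.imwrite("pics/g1.png",cv2.resize(b,None,fx=4.5,fy=4.5)); 
E
```

```text
[537.1100872   88.85894175  32.64303723] 4.1333
```

View pics/g1.png

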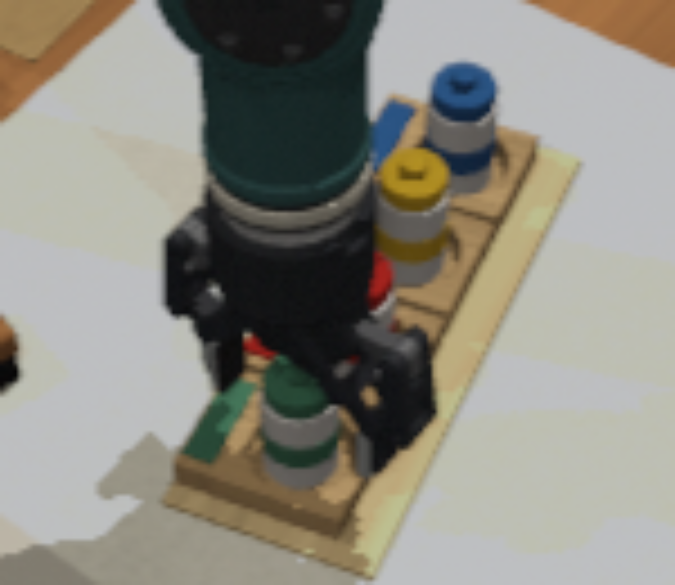

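The fingers straddle the green jar, which is upright and clear of its neighbours. Closing now.

{"api": "move_arm", "payload": {"plan": [[0,0,0,0,0,0,0],[0,0,0,0,0,0,0.5],[0,0,0,0,0,0,1],[0,0,0,0,0,0,1],[0,0,0,0,0,0,1],[0,0,0,0,0,0,1],[0,0,0,0,0,0,1],[0,0,0,0,0,0,1]]}}

```text
clock: 4.9
tool_pos: [537.3, 89.0, 33.4]
orientation: [-89.7, -0.4, 0.6]
force: [-0.6, -0.6, 6.0]
width: 0.456
```

{"api": "move_arm", "payload": {"plan": [[0,0,0.5,0,0,0,1],[0,0,1.5,0,0,0,1],[0,0,3,0,0,0,1],[0,0,5,0,0,0,1],[0,0,7,0,0,0,1],[0,0,9,0,0,0,1],[0,0,10.2,0,0,0,1],[0,0,11,0,0,0,1],[0,0,11,0,0,0,1],[0,0,11,0,0,0,1]]}}

```text
clock: 5.73
tool_pos: [537.2, 88.8, 143.6]
orientation: [-89.7, -0.5, 0.6]
force: [-0.6, 0.1, -1.6]
width: 0.46
```

```bash
python3 - <<'E'
from h import *
s=env.state();print(s["tool_pos"],s["force"],s["width"],s["clock"])
b=env.grab_frame("scene")["image"][30:220,220:400]
cv2.imwrite("pics/g2.png",cv2.resize(b,None,fx=3,fy=3)); 
E
```

```text
[537.17413859  88.80541851 143.63843767] [-0.57353856  0.139692   -1.64228003] 0.4595765619582284 5.7333
```

View pics/g2.png

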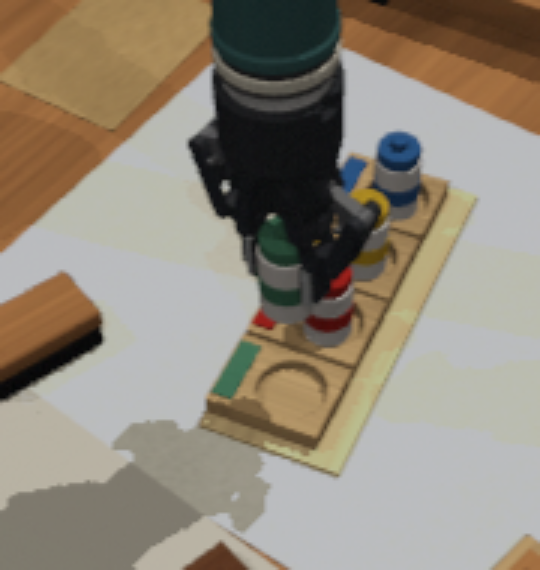

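{"api": "move_arm", "payload": {"plan": [[0.4,-1,0,0,0,0,1],[1.2,-3,0,0,0,0,1],[2.3,-5.5,0,0,0,0,1],[3.5,-8.3,0,0,0,0,1],[4.7,-11,0,0,0,0,1],[5.7,-13.5,0,0,0,0,1],[6.7,-15.8,0,0,0,0,1],[7.3,-17.3,0,0,0,0,1],[7.6,-18,0,0,0,0,1],[7.6,-18,0,0,0,0,1],[7.6,-18,0,0,0,0,1],[7.6,-18,0,0,0,0,1]]}}

```text
clock: 6.78
tool_pos: [611.9, -89.3, 142.5]
orientation: [-89.6, -0.3, 0.8]
force: [-1.0, 0.3, -1.9]
width: 0.461
```

{"api": "move_arm", "payload": {"plan": [[0.1,-0.1,-0.8,0,0,0,1],[0.1,-0.2,-2.2,0,0,0,1],[0.1,-0.2,-4.2,0,0,0,1],[0.1,-0.2,-6.2,0,0,0,1],[0.1,-0.2,-8,0,0,0,1],[0.1,-0.2,-9.5,0,0,0,1],[0.1,-0.2,-10.3,0,0,0,1],[0.1,-0.2,-10.8,0,0,0,1],[0.1,-0.2,-11.2,0,0,0,1],[0.1,-0.2,-11.4,0,0,0,1],[0.1,-0.2,-11.4,0,0,0,1],[0.1,-0.2,-11.4,0,0,0,1]]}}

```text
clock: 7.78
tool_pos: [613.4, -91.3, 29.2]
orientation: [-89.6, -0.4, 0.8]
force: [0.2, -0.0, -2.1]
width: 0.46
```

```bash
python3 - <<'E'
from h import *
s=env.state();print(s["tool_pos"],s["force"],s["width"],s["clock"])
b=env.grab_frame("scene")["image"][130:340,170:360]
cv2.imwrite("pics/g3.png",cv2.resize(b,None,fx=2.8,fy=2.8)); 
E
```

```text
[613.43295942 -91.32882588  29.15940995] [ 0.23752505 -0.02211496 -2.13544969] 0.46011353717496584 7.7833
```

View pics/g3.png

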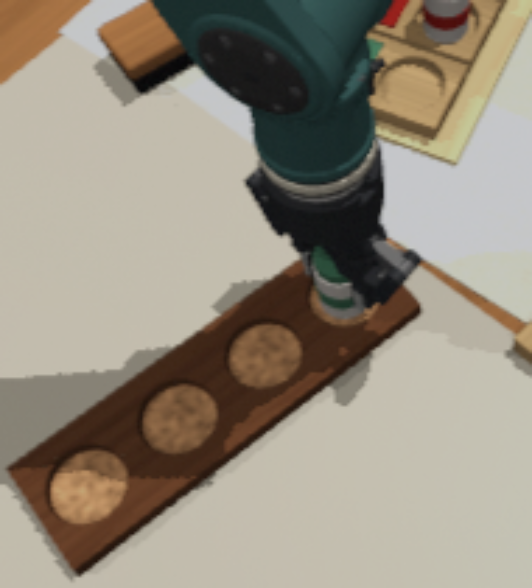

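The jar is inside well 1. I lower the last bit, open and lift.

{"api": "move_arm", "payload": {"plan": [[0,0,-0.1,0,0,0,1],[0,0,-0.2,0,0,0,1],[0,0,-0.2,0,0,0,1]]}}

```text
clock: 8.08
tool_pos: [613.7, -91.5, 27.5]
orientation: [-89.7, -0.4, 0.7]
force: [0.3, 0.3, -0.6]
width: 0.458
```

{"api": "move_arm", "payload": {"plan": [[0,0,0,0,0,0,0],[0,0,0,0,0,0,-0.3],[0,0,0,0,0,0,-0.6],[0,0,0,0,0,0,-1],[0,0,0,0,0,0,-1],[0,0,0.5,0,0,0,-1],[0,0,2,0,0,0,-1],[0,0,4,0,0,0,-1],[0,0,6.5,0,0,0,-1],[0,0,9,0,0,0,-1],[0,0,11,0,0,0,-1],[0,0,12,0,0,0,-1],[0,0,12,0,0,0,-1]]}}

```text
clock: 9.17
tool_pos: [615.5, -91.6, 150.2]
orientation: [-89.7, -0.7, 0.7]
force: [0.6, 0.4, -0.1]
width: 0.996
```

```bash
python3 - <<'E'
from h import *
s=env.state();print(s["tool_pos"],s["force"],s["width"],s["clock"])
b=env.grab_frame("scene")["image"][60:340,150:400]
cv2.imwrite("pics/g4.png",cv2.resize(b,None,fx=2.1,fy=2.1)); 
E
```

```text
[615.4566342  -91.61789101 150.23031592] [ 0.57348874  0.44168005 -0.12190256] 0.9964923379453454 9.1667
```

View pics/g4.png

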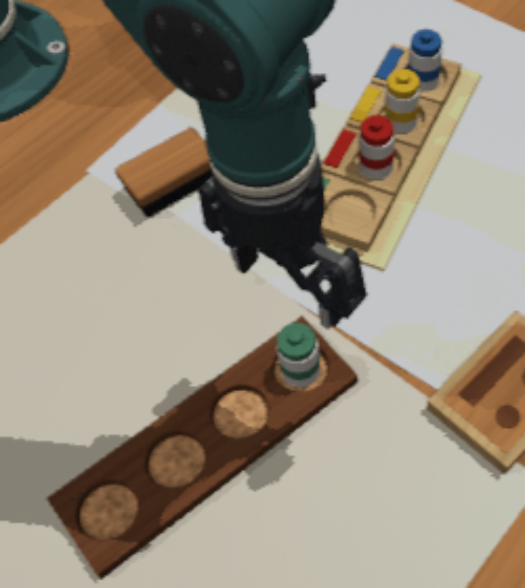

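The green jar stands upright in well 1. The red jar is next.

{"api": "move_arm", "payload": {"plan": [[-0.4,1,0,0,0,0,-1],[-1.1,3,0,0,0,0,-1],[-2.1,5.5,0,0,0,0,-1],[-3.2,8.5,0,0,0,0,-1],[-4.4,11.5,0,0,0,0,-1],[-5.5,14.5,0,0,0,0,-1],[-6.7,17.5,0,0,0,0,-1],[-7.8,20.5,0,0,0,0,-1],[-8.7,23,0,0,0,0,-1],[-9.4,24.7,0,0,0,0,-1],[-9.6,25.3,0,0,0,0,-1],[-9.6,25.3,0,0,0,0,-1],[-9.6,25.3,0,0,0,0,-1],[-9.6,25.3,0,0,0,0,-1]]}}

```text
clock: 10.38
tool_pos: [518.5, 159.4, 147.9]
orientation: [-89.8, -0.5, 0.6]
force: [0.7, 0.2, -0.3]
width: 0.996
```

{"api": "move_arm", "payload": {"plan": [[0,0.1,-1,0,0,0,-1],[0.1,0.2,-2.5,0,0,0,-1],[0.1,0.2,-4.5,0,0,0,-1],[0.1,0.2,-6.5,0,0,0,-1],[0.1,0.2,-8.5,0,0,0,-1],[0.1,0.2,-10,0,0,0,-1],[0.1,0.2,-11,0,0,0,-1],[0.1,0.2,-11.5,0,0,0,-1],[0.1,0.2,-11.5,0,0,0,-1],[0.1,0.2,-11.5,0,0,0,-1],[0.1,0.2,-11.5,0,0,0,0],[0.1,0.2,-11.5,0,0,0,0.5],[0.1,0.2,-11.5,0,0,0,1],[0.1,0.2,-11.5,0,0,0,1],[0.1,0.2,-11.5,0,0,0,1],[0.1,0.2,-11.5,0,0,0,1],[0.1,0.2,-11.5,0,0,0,1],[0.1,0.2,-11.5,0,0,0,1]]}}

```text
clock: 11.88
tool_pos: [519.7, 161.5, 33.7]
orientation: [-89.8, -0.5, 0.6]
force: [-0.5, 0.1, 5.2]
width: 0.455
```

{"api": "move_arm", "payload": {"plan": [[0,0,0.5,0,0,0,1],[0,0,1.5,0,0,0,1],[0,0,3,0,0,0,1],[0,0,5,0,0,0,1],[0,0,7,0,0,0,1],[0,0,9,0,0,0,1],[0,0,10.2,0,0,0,1],[0,0,11,0,0,0,1],[0,0,11,0,0,0,1],[0,0,11,0,0,0,1]]}}

```text
clock: 12.72
tool_pos: [519.7, 161.3, 144.0]
orientation: [-89.8, -0.6, 0.6]
force: [-0.1, 0.2, -2.5]
width: 0.461
```

{"api": "move_arm", "payload": {"plan": [[0.2,-1,0,0,0,0,1],[0.7,-3,0,0,0,0,1],[1.4,-6,0,0,0,0,1],[2.1,-9,0,0,0,0,1],[2.8,-12,0,0,0,0,1],[3.5,-15,0,0,0,0,1],[4.2,-18,0,0,0,0,1],[5,-21,0,0,0,0,1],[5.7,-24,0,0,0,0,1],[6.4,-27,0,0,0,0,1],[6.9,-29.5,0,0,0,0,1],[7.4,-31.5,0,0,0,0,1],[7.7,-32.6,0,0,0,0,1],[7.7,-32.7,0,0,0,0,1],[7.7,-32.7,0,0,0,0,1],[7.7,-32.7,0,0,0,0,1]]}}

```text
clock: 14.05
tool_pos: [596.0, -163.5, 143.5]
orientation: [-89.7, -0.5, 0.7]
force: [0.1, 0.3, -1.5]
width: 0.458
```

```bash
python3 - <<'E'
from h import *
s=env.state();print(s["tool_pos"],s["force"],s["width"],s["clock"])
b=env.grab_frame("scene")["image"][60:340,150:400]
cv2.imwrite("pics/r1.png",cv2.resize(b,None,fx=2.1,fy=2.1)); 
E
```

```text
[ 596.02723702 -163.54711286  143.46267548] [ 0.05666786  0.34463391 -1.53894712] 0.4579378456466215 14.05
```

View pics/r1.png

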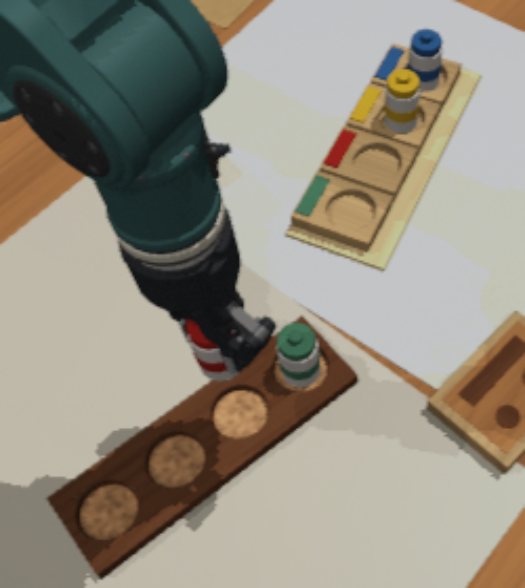

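{"api": "move_arm", "payload": {"plan": [[0.1,-0.1,-0.8,0,0,0,1],[0.1,-0.1,-2.2,0,0,0,1],[0.1,-0.1,-4.2,0,0,0,1],[0.1,-0.1,-6.2,0,0,0,1],[0.1,-0.1,-8,0,0,0,1],[0.1,-0.1,-9.5,0,0,0,1],[0.1,-0.1,-10.3,0,0,0,1],[0.1,-0.1,-10.8,0,0,0,1],[0.1,-0.1,-11.2,0,0,0,1],[0.1,-0.1,-11.4,0,0,0,1],[0.1,-0.1,-11.6,0,0,0,1],[0.1,-0.1,-11.6,0,0,0,1],[0.1,-0.1,-11.6,0,0,0,1]]}}

```text
clock: 15.18
tool_pos: [597.6, -164.2, 28.2]
orientation: [-89.7, -0.6, 0.7]
force: [0.1, 0.4, -2.0]
width: 0.462
```

{"api": "move_arm", "payload": {"plan": [[0,0,-0.1,0,0,0,1],[0,0,-0.1,0,0,0,1],[0,0,-0.1,0,0,0,0],[0,0,-0.1,0,0,0,-0.3],[0,0,-0.1,0,0,0,-0.6],[0,0,-0.1,0,0,0,-1],[0,0,-0.1,0,0,0,-1],[0,0,0.5,0,0,0,-1],[0,0,2,0,0,0,-1],[0,0,4,0,0,0,-1],[0,0,6.5,0,0,0,-1],[0,0,9,0,0,0,-1],[0,0,11,0,0,0,-1],[0,0,12,0,0,0,-1],[0,0,12,0,0,0,-1]]}}

```text
clock: 16.43
tool_pos: [599.4, -164.5, 151.0]
orientation: [-89.8, -0.9, 0.7]
force: [0.1, -0.4, -0.5]
width: 1.0
```

{"api": "move_arm", "payload": {"plan": [[-0.3,1,0,0,0.1,-0.1,-1],[-0.8,3,0,0,0.2,-0.2,-1],[-1.5,6,0,0,0.3,-0.3,-1],[-2.3,9.3,0,0,0.4,-0.4,-1],[-3.1,12.6,0,0,0.5,-0.5,-1],[-3.9,15.9,0,0,0.6,-0.6,-1],[-4.8,19.2,0,0,0.7,-0.7,-1],[-5.6,22.5,0,0,0.8,-0.7,-1],[-6.4,25.8,0,0,0.8,-0.7,-1],[-7.2,29,0,0,0.8,-0.7,-1],[-8,32.2,0,0,0.8,-0.7,-1],[-8.7,35.2,0,0,0.8,-0.7,-1],[-9.3,37.7,0,0,0.8,-0.7,-1],[-9.7,39.4,0,0,0.8,-0.7,-1],[-9.9,40,0,0,0.8,-0.7,-1],[-9.9,40.1,0,0,0.8,-0.7,-1],[-9.9,40.1,0,0,0.8,-0.7,-1],[-9.9,40.1,0,0,0.8,-0.7,-1]]}}

```text
clock: 17.93
tool_pos: [500.4, 234.4, 150.3]
orientation: [-89.9, 0.0, -0.1]
force: [0.1, -0.6, 0.0]
width: 1.0
```

```bash
python3 - <<'E'
from h import *
s=env.state();print(s["tool_pos"],s["force"],s["width"],s["clock"])
b=env.grab_frame("scene")["image"][40:340,150:400]
cv2.imwrite("pics/r2.png",cv2.resize(b,None,fx=1.95,fy=1.95)); 
E
```

```text
[500.36344648 234.38325555 150.32772833] [ 0.0873801  -0.58286096  0.01175413] 1.0003162363155573 17.9333
```

View pics/r2.png

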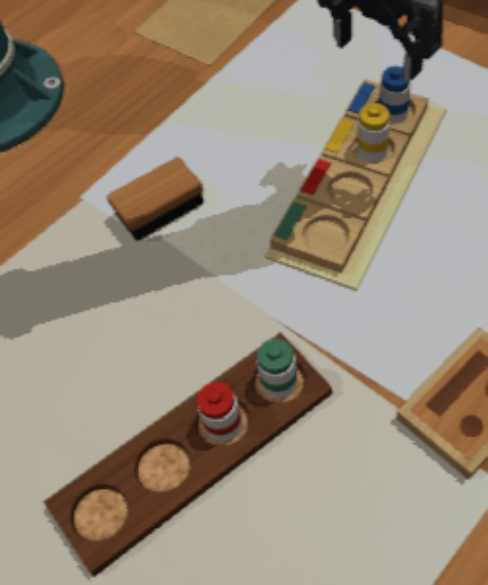

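The red and green jars are seated and upright. Next I pick the yellow jar.

{"api": "move_arm", "payload": {"plan": [[0,0.1,-1,0,0,0,-1],[0,0.1,-2.5,0,0,0,-1],[0,0.1,-4.5,0,0,0,-1],[0,0.1,-6.5,0,0,0,-1],[0,0.1,-8.5,0,0,0,-1],[0,0.1,-10.2,0,0,0,-1],[0,0.1,-11.2,0,0,0,-1],[0,0.1,-11.7,0,0,0,-1],[0,0.1,-11.7,0,0,0,-1],[0,0.1,-11.7,0,0,0,-1],[0,0.1,-11.7,0,0,0,0],[0,0.1,-11.7,0,0,0,0.5],[0,0.1,-11.7,0,0,0,1],[0,0.1,-11.7,0,0,0,1],[0,0.1,-11.7,0,0,0,1],[0,0.1,-11.7,0,0,0,1],[0,0.1,-11.7,0,0,0,1],[0,0.1,-11.7,0,0,0,1]]}}

```text
clock: 19.48
tool_pos: [501.0, 235.4, 34.3]
orientation: [-89.8, -0.1, -0.1]
force: [-0.3, -0.8, 6.1]
width: 0.455
```

{"api": "move_arm", "payload": {"plan": [[0,0,0.5,0,0,0,1],[0,0,1.5,0,0,0,1],[0,0,3,0,0,0,1],[0,0,5,0,0,0,1],[0,0,7,0,0,0,1],[0,0,9,0,0,0,1],[0,0,10.2,0,0,0,1],[0,0,11,0,0,0,1],[0,0,11,0,0,0,1],[0,0,11,0,0,0,1]]}}

```text
clock: 20.32
tool_pos: [500.9, 235.2, 144.3]
orientation: [-89.8, -0.1, -0.1]
force: [-0.2, -0.5, -1.7]
width: 0.456
```

{"api": "move_arm", "payload": {"plan": [[0.2,-1,0,0,0,0,1],[0.5,-3,0,0,0,0,1],[1,-6,0,0,0,0,1],[1.6,-9.3,0,0,0,0,1],[2.1,-12.6,0,0,0,0,1],[2.7,-15.9,0,0,0,0,1],[3.2,-19.2,0,0,0,0,1],[3.8,-22.5,0,0,0,0,1],[4.4,-25.8,0,0,0,0,1],[4.9,-29.1,0,0,0,0,1],[5.5,-32.4,0,0,0,0,1],[6,-35.7,0,0,0,0,1],[6.6,-39,0,0,0,0,1],[7.1,-42.2,0,0,0,0,1],[7.6,-44.8,0,0,0,0,1],[7.9,-46.6,0,0,0,0,1],[8,-47.4,0,0,0,0,1],[8,-47.5,0,0,0,0,1],[8,-47.5,0,0,0,0,1],[8,-47.5,0,0,0,0,1]]}}

```text
clock: 21.98
tool_pos: [580.4, -237.5, 143.8]
orientation: [-89.7, 0.0, 0.0]
force: [-0.5, 0.2, -0.4]
width: 0.458
```

{"api": "move_arm", "payload": {"plan": [[0,-0.1,-0.8,0,0,0,1],[0,-0.1,-2.2,0,0,0,1],[0,-0.1,-4.2,0,0,0,1],[0,-0.1,-6.2,0,0,0,1],[0,-0.1,-8,0,0,0,1],[0,-0.1,-9.5,0,0,0,1],[0,-0.1,-10.3,0,0,0,1],[0,-0.1,-10.8,0,0,0,1],[0,-0.1,-11.1,0,0,0,1],[0,-0.1,-11.3,0,0,0,1],[0,-0.1,-11.5,0,0,0,1],[0,-0.1,-11.5,0,0,0,1],[0,-0.1,-11.5,0,0,0,1]]}}

```text
clock: 23.07
tool_pos: [580.8, -238.7, 29.3]
orientation: [-89.7, -0.1, -0.0]
force: [0.4, -0.3, -0.9]
width: 0.459
```

```bash
python3 - <<'E'
from h import *
s=env.state();print(s["tool_pos"],s["force"],s["width"],s["clock"])
b=env.grab_frame("scene")["image"][170:340,140:340]
cv2.imwrite("pics/y1.png",cv2.resize(b,None,fx=3,fy=3)); 
E
```

```text
[ 580.76420334 -238.66929234   29.32652435] [ 0.3845508  -0.25247349 -0.92532135] 0.4592761852293979 23.0667
```

View pics/y1.png

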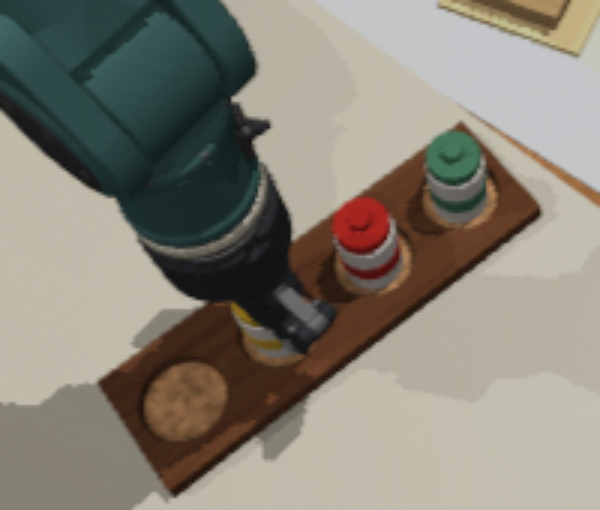

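The yellow jar is in well 3. I lower about 1 mm, release and lift.

{"api": "move_arm", "payload": {"plan": [[0,0,-0.1,0,0,0,1],[0,0,-0.15,0,0,0,1],[0,0,-0.15,0,0,0,0],[0,0,-0.15,0,0,0,-0.3],[0,0,-0.15,0,0,0,-0.6],[0,0,-0.15,0,0,0,-1],[0,0,-0.15,0,0,0,-1],[0,0,0.5,0,0,0,-1],[0,0,2,0,0,0,-1],[0,0,4,0,0,0,-1],[0,0,6.5,0,0,0,-1],[0,0,9,0,0,0,-1],[0,0,11,0,0,0,-1],[0,0,12,0,0,0,-1],[0,0,12,0,0,0,-1]]}}

```text
clock: 24.37
tool_pos: [582.5, -239.2, 152.2]
orientation: [-89.9, -0.3, -0.0]
force: [0.9, -0.1, -1.1]
width: 0.997
```

{"api": "move_arm", "payload": {"plan": [[-0.2,1,0,0,0,0,-1],[-0.5,3,0,0,0,0,-1],[-1.1,6,0,0,0,0,-1],[-1.8,9.5,0,0,0,0,-1],[-2.4,13,0,0,0,0,-1],[-3,16.5,0,0,0,0,-1],[-3.6,20,0,0,0,0,-1],[-4.3,23.5,0,0,0,0,-1],[-4.9,27,0,0,0,0,-1],[-5.5,30.5,0,0,0,0,-1],[-6.2,34,0,0,0,0,-1],[-6.8,37.5,0,0,0,0,-1],[-7.5,41,0,0,0,0,-1],[-8.1,44.5,0,0,0,0,-1],[-8.7,48,0,0,0,0,-1],[-9.2,51,0,0,0,0,-1],[-9.6,53.3,0,0,0,0,-1],[-9.9,54.5,0,0,0,0,-1],[-9.9,54.5,0,0,0,0,-1],[-9.9,54.5,0,0,0,0,-1]]}}

```text
clock: 26.03
tool_pos: [482.5, 304.9, 151.2]
orientation: [-90.0, -0.2, 0.0]
force: [-1.9, -2.3, 1.1]
width: 1.001
```

```bash
python3 - <<'E'
from h import *
s=env.state();print(s["tool_pos"],s["orientation"],s["width"],s["clock"])
b=env.grab_frame("scene")["image"][30:340,150:420]
cv2.imwrite("pics/y2.png",cv2.resize(b,None,fx=1.9,fy=1.9)); 
E
```

```text
[482.49672937 304.92810793 151.19205083] [-8.99807667e+01 -2.30963067e-01  4.59954083e-02] 1.0008853217075637 26.0333
```

View pics/y2.png

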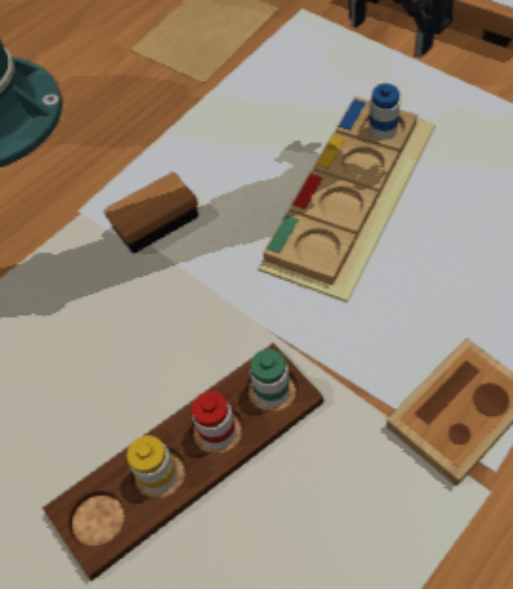

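Three jars are seated. The blue jar is the last one.

{"api": "move_arm", "payload": {"plan": [[0.1,0,-1,0,0,0,-1],[0.1,0,-2.5,0,0,0,-1],[0.1,0,-4.5,0,0,0,-1],[0.1,0,-6.5,0,0,0,-1],[0.1,0,-8.5,0,0,0,-1],[0.1,0,-10.2,0,0,0,-1],[0.1,0,-11.3,0,0,0,-1],[0.1,0,-11.8,0,0,0,-1],[0.1,0,-11.8,0,0,0,-1],[0.1,0,-11.8,0,0,0,-1],[0.1,0,-11.8,0,0,0,0],[0.1,0,-11.8,0,0,0,0.5],[0.1,0,-11.8,0,0,0,1],[0.1,0,-11.8,0,0,0,1],[0.1,0,-11.8,0,0,0,1],[0.1,0,-11.8,0,0,0,1],[0.1,0,-11.8,0,0,0,1],[0.1,0,-11.8,0,0,0,1]]}}

```text
clock: 27.58
tool_pos: [484.4, 303.8, 34.1]
orientation: [-90.0, -0.3, -0.1]
force: [-0.6, -1.0, 6.1]
width: 0.459
```

{"api": "move_arm", "payload": {"plan": [[0,0,0.5,0,0,0,1],[0,0,1.5,0,0,0,1],[0,0,3,0,0,0,1],[0,0,5,0,0,0,1],[0,0,7,0,0,0,1],[0,0,9,0,0,0,1],[0,0,10.2,0,0,0,1],[0,0,11,0,0,0,1],[0,0,11,0,0,0,1],[0,0,11,0,0,0,1]]}}

```text
clock: 28.42
tool_pos: [484.3, 303.5, 144.1]
orientation: [-90.0, -0.3, -0.1]
force: [-0.2, -1.1, -1.4]
width: 0.459
```

{"api": "move_arm", "payload": {"plan": [[0.1,-1,0,0,0,0,1],[0.4,-3,0,0,0,0,1],[0.8,-6,0,0,0,0,1],[1.2,-9.5,0,0,0,0,1],[1.7,-13,0,0,0,0,1],[2.2,-16.5,0,0,0,0,1],[2.6,-20,0,0,0,0,1],[3.1,-23.5,0,0,0,0,1],[3.5,-27,0,0,0,0,1],[4,-30.5,0,0,0,0,1],[4.4,-34,0,0,0,0,1],[4.9,-37.5,0,0,0,0,1],[5.3,-41,0,0,0,0,1],[5.8,-44.5,0,0,0,0,1],[6.2,-48,0,0,0,0,1],[6.7,-51.5,0,0,0,0,1],[7.1,-55,0,0,0,0,1],[7.5,-58,0,0,0,0,1],[7.8,-60,0,0,0,0,1],[8,-61.5,0,0,0,0,1]]}}

```text
clock: 30.08
tool_pos: [562.2, -315.4, 142.2]
orientation: [-90.0, -0.1, -0.3]
force: [0.4, -0.0, -1.1]
width: 0.462
```

{"api": "move_arm", "payload": {"plan": [[0,0,0,0,0,0,1]]}}

```text
clock: 30.17
tool_pos: [561.3, -319.5, 141.1]
orientation: [-90.1, -0.1, -0.6]
force: [-0.2, -0.6, -1.4]
width: 0.458
```

Still coasting, so I correct over a few rows.

{"api": "move_arm", "payload": {"plan": [[0.3,0.6,0.1,0,0,0.3,1],[0.3,0.8,0.2,0,0,0.3,1],[0.3,0.8,0.2,0,0,0.3,1],[0.3,0.8,0.2,0,0,0.3,1],[0.3,0.8,0.2,0,0,0.3,1],[0.3,0.8,0.2,0,0,0.3,1]]}}

```text
clock: 30.67
tool_pos: [564.5, -310.5, 143.3]
orientation: [-90.1, -0.1, -0.2]
force: [-0.1, -0.2, -0.9]
width: 0.457
```

{"api": "move_arm", "payload": {"plan": [[0,-0.1,-0.8,0,0,0,1],[0,-0.1,-2.2,0,0,0,1],[0,-0.1,-4.2,0,0,0,1],[0,-0.1,-6.2,0,0,0,1],[0,-0.1,-8,0,0,0,1],[0,-0.1,-9.5,0,0,0,1],[0,-0.1,-10.3,0,0,0,1],[0,-0.1,-10.8,0,0,0,1],[0,-0.1,-11.1,0,0,0,1],[0,-0.1,-11.3,0,0,0,1],[0,-0.1,-11.4,0,0,0,1],[0,-0.1,-11.4,0,0,0,1],[0,-0.1,-11.4,0,0,0,1]]}}

```text
clock: 31.75
tool_pos: [564.9, -311.7, 30.0]
orientation: [-90.1, -0.1, -0.2]
force: [0.7, 0.4, -1.8]
width: 0.458
```

```bash
python3 - <<'E'
from h import *
s=env.state();print(s["tool_pos"],s["force"],s["width"],s["clock"])
b=env.grab_frame("scene")["image"][170:340,140:340]
cv2.imwrite("pics/b1.png",cv2.resize(b,None,fx=3,fy=3)); 
E
```

```text
[ 564.93045141 -311.71915025   30.00690574] [ 0.741631    0.4003934  -1.80086414] 0.45809093747544966 31.75
```

View pics/b1.png

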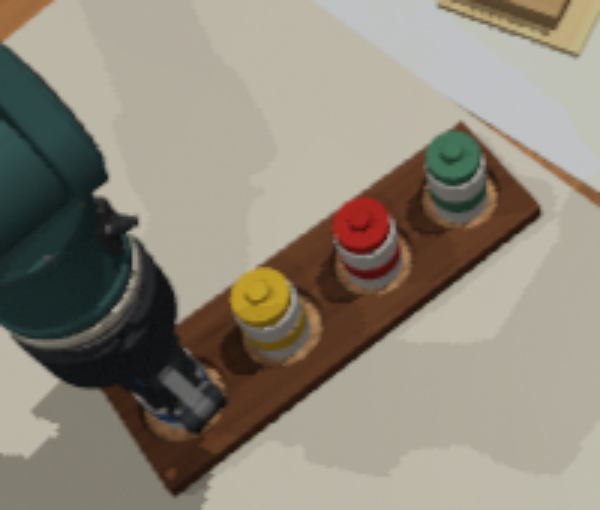

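The blue jar is in well 4. I lower it, release and lift.

{"api": "move_arm", "payload": {"plan": [[0,0,-0.1,0,0,0,1],[0,0,-0.2,0,0,0,1],[0,0,-0.2,0,0,0,1],[0,0,-0.2,0,0,0,0],[0,0,-0.2,0,0,0,-0.3],[0,0,-0.2,0,0,0,-0.6],[0,0,-0.2,0,0,0,-1],[0,0,-0.2,0,0,0,-1],[0,0,0.5,0,0,0,-1],[0,0,2,0,0,0,-1],[0,0,4,0,0,0,-1],[0,0,6.5,0,0,0,-1],[0,0,9,0,0,0,-1],[0,0,12,0,0,0,-1],[0,0,15,0,0,0,-1],[0,0,17,0,0,0,-1],[0,0,18,0,0,0,-1],[0,0,18,0,0,0,-1]]}}

```text
clock: 33.3
tool_pos: [566.5, -312.2, 213.1]
orientation: [-90.3, -0.4, -0.2]
force: [0.1, 0.5, -0.0]
width: 1.0
```

{"api": "move_arm", "payload": {"plan": [[-0.5,-1,0,0,0,0,-1],[-1.5,-3,0,0,0,0,-1],[-3,-6,0,0,0,0,-1],[-4.5,-9,0,0,0,0,-1],[-6,-12,0,0,0,0,-1],[-7.5,-15,0,0,0,0,-1],[-9,-18,0,0,0,0,-1],[-10,-20,0,0,0,0,-1],[-10,-20,0,0,0,0,-1],[-10,-20,0,0,0,0,-1],[-10,-20,0,0,0,0,-1],[-10,-20,0,0,0,0,-1]]}}

```text
clock: 34.3
tool_pos: [467.1, -510.3, 212.0]
orientation: [-90.1, -0.4, -0.1]
force: [0.7, 0.0, -0.4]
width: 0.998
```

```bash
python3 - <<'E'
from h import *
s=env.state();print(s["tool_pos"],s["dq"].round(1),s["clock"])
S=env.grab_frame("scene");T=env.grab_frame("top")
cv2.imwrite("pics/fs.png",S["image"]);cv2.imwrite("pics/ft.png",T["image"])
for k,r in HUE.items():
    o=[]
    for F,box in((T,(330,180,480,270)),(S,(160,180,330,340))):
        b,_=blobs(F,r,smin=80 if k=="green" else 120,amin=60)
        b=[x for x in b if box[0]<x[0][0]<box[2] and box[1]<x[0][1]<box[3]]
        o.append(sorted(b,key=lambda x:-x[1][4])[0][0])
    print(k,o,tri([ray(T,*o[0]),ray(S,*o[1])]).round(1))
E
```

```text
[ 467.10176829 -510.28062476  212.04775177] [-0.6 -0.5 -0.3 -0.2  0.1  0.1 -0. ] 34.3
red [array([390.6, 213.3]), array([260. , 244.7])] [ 598.4 -165.7   72.7]
yellow [array([423.8, 220.9]), array([226.6, 268.5])] [ 582.4 -239.3   74. ]
green [array([357.2, 205.7]), array([290.7, 222.2])] [614.  -92.   71.8]
blue [array([455.9, 229.7]), array([192.4, 293.3])] [ 564.7 -310.9   70.5]
```

View pics/fs.png

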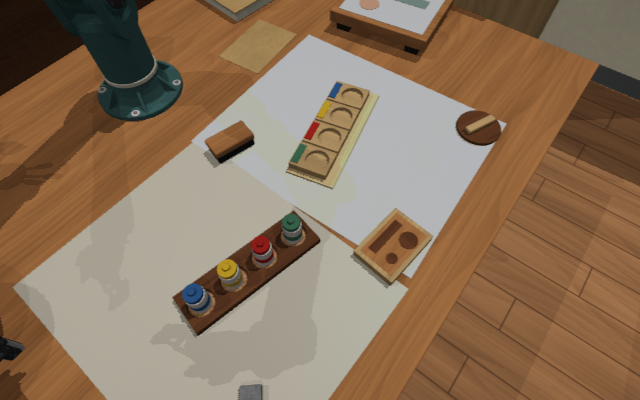

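View pics/ft.png

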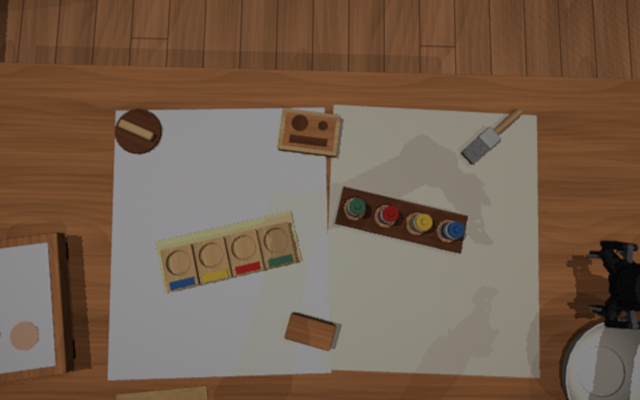

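All four jars are upright in the wells as green, red, yellow, blue from left to right. The carved block is unmoved at (310,132) in the top view, and the arm is clear. Handing in.

```bash
python3 - <<'E'
from station import env
print(env.job_done())
E
```

```text
the job is handed in; nothing more can be done
None
```

I moved the four pigment jars into the dark rack in reverse order and handed the job in at about 34 s. The rack now reads green, red, yellow, blue from left to right as seen from the robot; the stands had blue, yellow, red, green.

- **Seating:** the last pictures show all four jars upright. Their lid centres are within about 2 mm of the well centres I had measured, and lid heights of 70–74 mm fit jars standing on the well floors.
- **Rest of the scene:** the carved block looks unmoved, and the arm was clear and still, with force readings under 1 N.
- **What went off plan:** on the last transfer the arm coasted about 8 mm past its target above well 4. I corrected this before lowering the blue jar. No check failed in the end.

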